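Cam-lock a print pallet onto its mount

TASK

Mount the small print pallet: swing the red cam lever fully open, push the pallet along its guide until it meets the brass spring plungers and its pin lies in the cam's mouth, then swing the lever a full quarter turn closed so that the cam draws the pallet tight against its stops. Let go, and leave the other things on the table where they are.

Things in the scene. Friction and masses are not known exactly. Their poses are not given: they have to be found in the camera images.
- pallet_mount: aluminium plate 245 x 104 x 10 mm fixed to the table. Origin: on the cam's vertical axis at table level. Own +x: the way the pallet travels in; plate from x = -220 to +25 mm, y = +-52 mm. Two slippery dark rails (top 30 mm above the table; x = -162 to -38, inner faces y = +-41.5 mm) guide the pallet
- mount_stop (a point): midway between the faces of the two stop posts (tops 34 mm above the table, y = +-33 mm), at the mount's x = -52 mm, y = 0, z = 22 mm; axes as the mount's. A brass spring plunger sticks 9 mm out of each face; together they push back 6 N at first touch and 10.5 N fully pressed, so a pallet merely pushed home springs back
- cam_lever (a joint): angle of the red cam lever, rad: 0 = fully open (lever along the mount's +x, cam mouth facing the pallet's pin); 1.571 = closed, at its stop (lever along the mount's +y; counter-clockwise from above closes). Friction 0.06 N m: stays where left when free; with the pallet in it holds from about 1.35 on. Closing takes up to about 10 N at the knob
- cam_knob (a point): middle of the upright red knob at the end of the lever, 78 mm from the cam axis: a cylinder 18 mm in diameter from z = 36 to 74 mm above the table (this point at 55 mm). The lever bar is 13 mm wide, z = 36 to 44 mm. The hub's top is at 49 mm
- pallet: loose plywood print pallet with a blue top, 110 x 80 mm, 26 mm thick, 0.35 kg, lying on the mount's plate between the rails (1.5 mm play a side). Origin: under the middle of the board; own +x: its front, toward the cam. A steel tongue 20 mm wide sticks 37 mm out of its front with an upright pin 8 mm in diameter on it
- pallet_front (a point): middle of the pallet's front face (own x = +55 mm, 12 mm above its underside); home when it is level with point mount_stop in the mount's x
- pallet_rear (a point): middle of the pallet's rear face (own x = -55 mm, 12 mm above its underside, 22 mm above the table), a plain upright face 80 mm wide and 24 mm high to push on
- pallet_pin (a point): middle of the pin's height, own x = +85 mm, 20 mm above the pallet's underside
- mug: white mug 78 x 110 x 97 mm, bystander; origin under its middle
- spring_clamp_a: orange spring clamp 40 x 111 x 24 mm lying flat, bystander; origin under its middle
- blue_tape: roll of blue tape, 104 mm across, 24 mm high, bystander; origin under its middle
- squeegee_b: small wooden squeegee with orange ink, 99 x 180 x 25 mm, bystander; origin under its middle
- ink_jar_black: jar with a black lid, 74 mm across, 85 mm high, bystander; origin under its middle
- cam_axis (a point): point on the cam's vertical axis, on its hub, 49 mm above the table (hub top). The mouth lets the pin in only below a lever angle of about 0.2 rad; above, the hooked wall bars it. As the lever closes, the hook catches the pin if the pallet's front is within about 11 mm of the stops and draws it home by about 1.3 rad

How it is judged:
On the way, in this order (a step that is already met when the one before it is completed fails the run):
1. the cam lever is swung open (value of joint cam_lever below 0.2 rad), for 0.1 s.
2. with the lever open, the pallet is pushed in as far as the plungers (value of joint cam_lever below 0.25 rad and x of pallet_front in the frame of mount_stop above -0.012 m), for 0.1 s.
At the end, for the whole second after the job is handed in: the lever is closed (past 1.42 rad of its 1.571), the pallet's front is within 2.5 mm of the stops, square (0.06 rad) and flat (0.05 rad) on the mount and at rest (value of joint cam_lever above 1.42 rad and x of pallet_front in the frame of mount_stop above -0.0025 m and angle between the x axis of pallet and the x axis of pallet_mount, either way round below 0.06 rad and angle between pallet's own z axis and vertical below 0.05 rad and linear speed of pallet below 0.01 m/s); the robot touches nothing.
It fails at once if the mug, spring clamp, blue tape, squeegee or black-lidded jar is shifted by more than 30 mm (distance of any of mug, spring_clamp_a, blue_tape, squeegee_b, ink_jar_black from where it was at the start of the episode above 0.03 m).
It also fails if it takes over 67 s, if anything falls off the work surface, if the arm or the gripper's body presses on something with over 40 N, if the wrist force passes 120 N, or if a joint passes its speed limit or range.

ROBOT

A 6-joint arm with a two-finger parallel gripper is mounted at the origin on the work surface; the furniture and walls round the work are solid. World frame = base frame: x ahead of the robot, y to its left, z up, the work surface at z = 0. Lengths are in m, angles in rad, forces in N, time in s.
With the tool pointing down it reaches from about 0.225 to 0.875 m from the base axis. Payload 3.4 kg.
Tool frame: the origin (TCP) lies midway between the tips of the shut fingers; the grasp point (between the pads) lies 19 mm behind it (manip.grasp_offset is the distance from the TCP to the grasp point, in m); x points along the fingers, y is the direction in which the jaws open and shut, and the axes are right-handed (so a half turn about x gives the same grasp; the last joint's range is limited). The gripper opens to 85 mm and grips with 20 to 120 N. Pads are 22 mm wide; open, the fingers measure 114 mm over their backs; the gripper's body (76 mm by 85 mm) begins 54 mm behind the grasp point. The pads swing forward as they close: fully open they stand 13 mm farther back than shut.
Start: joints at [1.153, 0.276, 1.505, -0, 1.361, -0.121], TCP at [0.168, 0.55, 0.231] pointing down, gripper open.
Joint ranges: [-2.89, 2.89], [-0.75, 2.08], [0.22, 2.7], [-1.18, 4.32], [0.11, 2.71], [-2.7, 2.7]. Speed limits (rad/s): [2.57, 2.57, 3.14, 3.14, 3.14, 3.14].

INTERFACE

Orientations are given as a unit quaternion [w, x, y, z].
In Python, from rig import manip gives the robot as it stands.
- The arm moves only by the shell command python3 -m creep 'ROWS' [OPENING] [FORCE]. ROWS is a JSON object of lists of equal length, an entry for each row: "delta_pos": the shift along the tool's x, y, z in cm, a list of three; "dr": the turn, a rotation vector about the tool's x, y, z in rad, a list of three. In form: {"delta_pos": [[dx, dy, dz], ...], "dr": [[rx, ry, rz], ...]}. A call has 1 to 10 rows; each row is the pose to reach, as a shift and turn from the pose commanded when the call began, along the tool's axes at that moment; what a row does not reach only later rows make up. A row lasts 1/10 s, in which the tool goes at most 50 mm and 8.59 degrees, less where a joint would pass 70% of its speed; a pose out of reach is approached as far as the arm can. A call with a gripper value outside its range is refused whole. OPENING is the opening, from -1 (shut) to 1 (fully open), set as the call begins (- or left out, the last holds). The fingers move at their own pace and stop on an object; FORCE is the grip in N (left out, the last holds). Time passes only in rows, so rows that repeat a pose let the fingers close. It gives the time, the measured TCP pose, the force and the opening at its end, in the units of the state.
- manip.get_state(): the state, without advancing time (a new reading comes with each control period).
- manip.get_image(name): name is "scene" or "side" or "wrist"; returns a dict with "pixels" (400x640x3 uint8, blue, green, red), "depth" (400x640 float32, m along the optical axis (not along the pixel's ray), 0 where there is no reading), "intrinsics" (3x3 intrinsics, pixels), "k1" (the pictures are not rectified: a ray, as slopes to the right and down, at radius r is drawn at 1 + k1 r^2 times it, then the intrinsics apply), "rvec" (rotation vector, rad) and "tvec" (3), from world to camera coordinates, as OpenCV has them. Camera axes: x right, y down, z forward; pixel columns grow to the right and rows downward; lengths in m; the calibration is good to about 2 mm. A picture is of the moment at which its call begins.
- manip.sign_off(): hands the job in, once; it reports no verdict.
The state is a dict: "clock": time; "qpos": joint angles; "qd": joint speeds; "effort": joint torques, N m; "position": TCP position; "ee_rot": TCP orientation; "contact_force": force on the tool from outside, world axes, zero at the start; "moment": the same for the moment, N m; "width": finger opening in m.
Only numpy, scipy, OpenCV 4.12 (cv2) and the standard library are available. Lean on these libraries where they do the work, as an engineer would, in place of code of your own. Each camera call takes 0.05 s, during which the arm holds its last target. There are 200 camera calls.

## Working session

There is one attempt and no reset: what is moved stays moved. The work goes in short steps, Python scripts to look and compute and a shell command to move; the robot and the scene stay as the last step left them, time stands still between calls to the robot, and variables do not carry over. Pictures are saved under pics/ and viewed, about 8 in all and at most 12, crops included, and the job is handed in when it is done.

```bash
ls; mkdir -p pics; cat > h.py <<'E'
import numpy as np, cv2, json
from scipy.spatial.transform import Rotation as R
from rig import manip
def cap(n, f):
    im=manip.get_image(n); np.savez('pics/'+f+'.npz',**{k:np.array(v) for k,v in im.items()})
    cv2.imwrite('pics/'+f+'.png',im['pixels']); return im
def load(f): return dict(np.load('pics/'+f+'.npz'))
def ray(im,u,v):
    K=im['intrinsics'];d=np.array([(u-K[0,2])/K[0,0],(v-K[1,2])/K[1,1]]);s=d.copy()
    for _ in range(20): s=d/(1+float(im['k1'])*(s@s))
    Rm=cv2.Rodrigues(np.array(im['rvec'],float))[0];t=np.array(im['tvec'],float).ravel()
    return -Rm.T@t, Rm.T@np.array([*s,1.])
def onz(im,u,v,z):
    c,r=ray(im,u,v); return c+r*(z-c[2])/r[2]
def ond(im,u,v):
    c,r=ray(im,u,v); return c+r*im['depth'][int(round(v)),int(round(u))]
def proj(im,P):
    Rm=cv2.Rodrigues(np.array(im['rvec'],float))[0];p=Rm@np.array(P,float)+np.array(im['tvec'],float).ravel()
    s=p[:2]/p[2];s=s*(1+float(im['k1'])*(s@s));K=im['intrinsics'];return K[0,0]*s[0]+K[0,2],K[1,1]*s[1]+K[1,2]
def totool(target):
    s=manip.get_state(); q=s['ee_rot']; M=R.from_quat([q[1],q[2],q[3],q[0]]).as_matrix()
    return M.T@(np.array(target)-np.array(s['position']))*100
E
python3 - <<'E'
from h import *
a=cap('scene','s0');cap('side','d0')
s=manip.get_state();print(s)
q=s['ee_rot'];print(R.from_quat([q[1],q[2],q[3],q[0]]).as_matrix().round(3))
E
```

```text
pics
{'clock': 0.1, 'qpos': array([ 1.15296554e+00,  2.76528340e-01,  1.50598578e+00,  4.44381083e-06,
        1.36068709e+00, -1.21011004e-01]), 'qd': array([ 0.00057895, -0.0013923 , -0.00389243, -0.00024447, -0.00030314,
       -0.00104814]), 'effort': array([ 2.35959606e-04, -4.17708063e+01, -2.46401900e+01, -2.83928484e-04,
        5.88055816e-03, -3.01092655e-05]), 'position': array([0.16799994, 0.54943408, 0.23053642]), 'ee_rot': array([ 0.69918074,  0.10400934,  0.69948646, -0.10510491]), 'contact_force': array([-0.75646992,  0.60469566, -0.40180813]), 'moment': array([-0.02057027,  0.02898786, -0.02861325]), 'width': 0.08480100642676056}
[[-0.001  0.292  0.956]
 [-0.001  0.956 -0.292]
 [-1.    -0.002 -0.   ]]
```

View pics/s0.png

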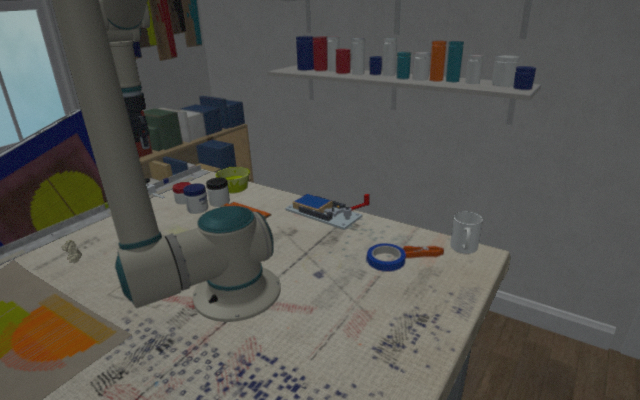

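View pics/d0.png

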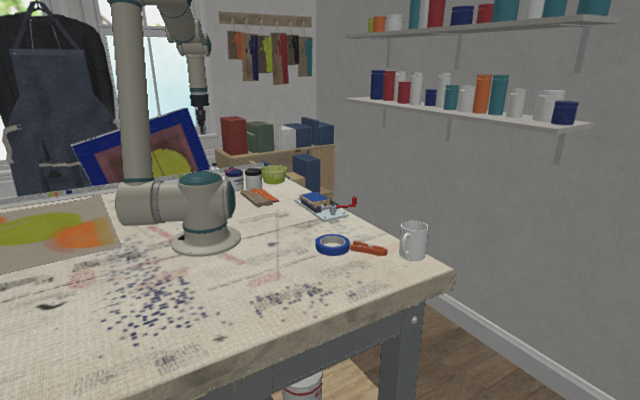

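The scene shows the mount at about (325,209), with the red knob at (367,201). The jar and squeegee are behind the robot near (217,192) and (248,210), and the tape, clamp and mug are to the right. I'll enlarge both views around the mount.

```bash
python3 - <<'E'
from h import *
a=load('s0');d=load('d0')
c=cv2.resize(a['pixels'][180:240,275:385],None,fx=7,fy=7,interpolation=cv2.INTER_CUBIC)
cv2.imwrite('pics/c1.png',c)
for n,im,pts in (('s',a,[(312,200),(367,201),(290,209),(356,226),(345,212),(386,257),(217,190),(248,210),(466,230),(423,251)]),('d',d,[(314,199),(354,202),(320,216),(347,211)])):
    for p in pts: print(n,p,ond(im,*p).round(3))
E
```

```text
s (312, 200) [0.46  0.095 0.036]
s (367, 201) [ 0.515 -0.084  0.054]
s (290, 209) [0.408 0.15  0.011]
s (356, 226) [ 0.439 -0.087 -0.001]
s (345, 212) [ 0.437 -0.048  0.039]
s (386, 257) [ 0.329 -0.246  0.001]
s (217, 190) [0.311 0.387 0.065]
s (248, 210) [ 0.054 -0.019  0.209]
s (466, 230) [ 0.443 -0.423  0.083]
s (423, 251) [ 0.386 -0.33   0.017]
d (314, 199) [0.441 0.065 0.037]
d (354, 202) [ 0.52  -0.084  0.057]
d (320, 216) [ 0.403 -0.04   0.012]
d (347, 211) [ 0.528 -0.032  0.003]
```

View pics/c1.png

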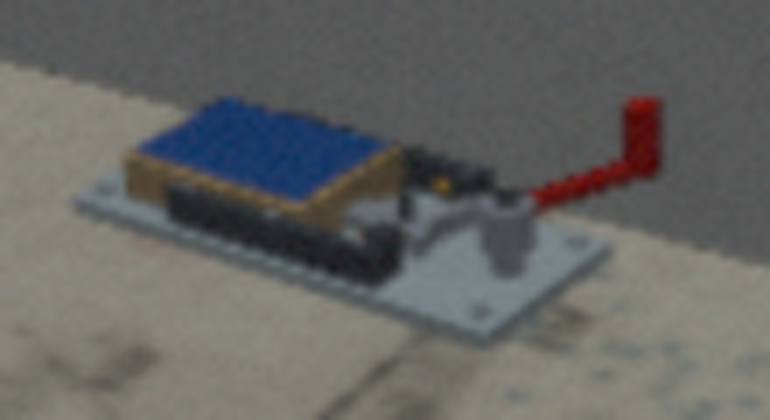

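```bash
python3 - <<'E'
from h import *
a=load('s0')
for p,z in (((75,202),.01),((488,338),.01),((610,245),.01),((512,193),.049),((643,100),.074),((648,175),.036)):
    print(p,onz(a,275+p[0]/7-.43,180+p[1]/7-.43,z).round(4))
for n,z in (('pre',.3),): print(totool([.43,.03,z]))
E
```

```text
(75, 202) [0.4043 0.1676 0.01  ]
(488, 338) [ 0.3941 -0.0717  0.01  ]
(610, 245) [ 0.4975 -0.075   0.01  ]
(512, 193) [ 0.4542 -0.0481  0.049 ]
(643, 100) [ 0.524  -0.0767  0.074 ]
(648, 175) [ 0.5244 -0.0799  0.036 ]
[ -6.88728015 -42.02001147  40.24542071]
```

```bash
python3 -m creep '{"delta_pos":[[-2,-3,3],[-4,-7,7],[-6,-11,11],[-8,-15,15],[-10,-19,19],[-10,-23,23],[-10,-27,27],[-10,-31,31],[-10,-35,35],[-10,-38,37]],"dr":[[0,0,0],[0,0,0],[0,0,0],[0,0,0],[0,0,0],[0,0,0],[0,0,0],[0,0,0],[0,0,0],[0,0,0]]}' -1 
python3 - <<'E'
from h import *
a=cap('wrist','w1'); s=manip.get_state(); print(s['position'],s['qpos'],s['clock'],s['width'])
im=a; c,r=ray(im,320,200); print(c,r)
E
```

```text
clock: 1.1
position: [0.3911, 0.1223, 0.3308]
ee_rot: [0.7, 0.105, 0.699, -0.104]
contact_force: [0.7, 0.1, 0.6]
width: -0.0
[0.39457045 0.11432417 0.33053616] [ 0.12063728 -0.02322243  1.6199795  -0.0093076   1.54293632 -1.14478938] 1.15 -0.0002651424079964788
[0.32322319 0.14343566 0.47310451] [ 0.28409505 -0.08076236 -0.95562995]
```

View pics/w1.png

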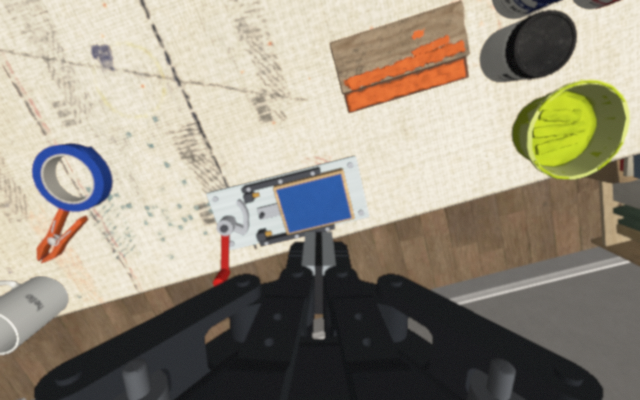

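The whole mount is visible at (205–365, 155–255). The hub is at (227,226) and the red knob at (221,278). The squeegee at (400,60) and the jar at (540,45) are on the entry side. The arm was still settling for this picture, so I'll take a fresh one and enlarge it.

```bash
python3 - <<'E'
from h import *
a=cap('wrist','w2'); print(manip.get_state()['position'])
c=cv2.resize(a['pixels'][145:292,195:375],None,fx=4.4,fy=4.0,interpolation=cv2.INTER_CUBIC)
c=cv2.resize(a['pixels'][145:292,195:375],None,fx=4,fy=4,interpolation=cv2.INTER_CUBIC)
cv2.imwrite('pics/c2.png',c)
E
```

```text
[0.39282224 0.11850242 0.33039958]
```

View pics/c2.png

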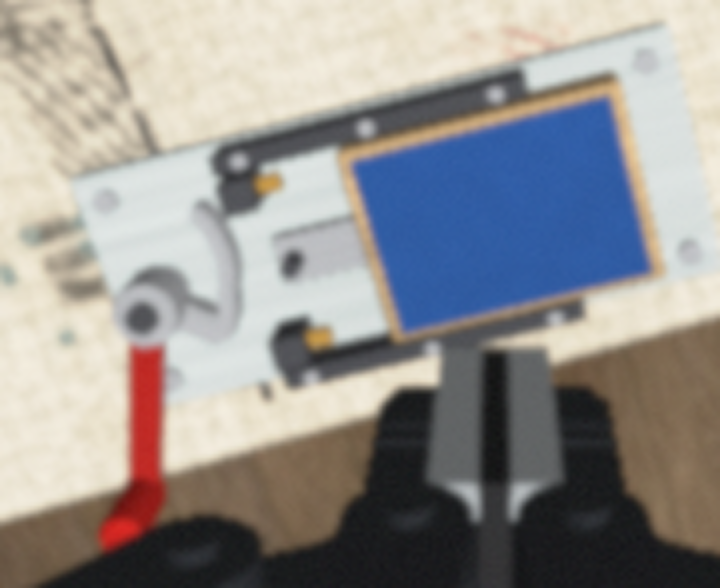

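```bash
python3 - <<'E'
from h import *
a=load('w2')
f=lambda p,z:onz(a,195+(p[0]+.5)/4-.5,145+(p[1]+.5)/4-.5,z)
pc=np.array([f(p,.036) for p in ((342,150),(615,80),(662,272),(395,340))])[:,:2]
hub=f((142,318),.049)[:2]; knob=f((122,530),.074)[:2]
A=f((75,180),.01)[:2];B=f((665,25),.01)[:2]
print('pallet',pc.round(4).tolist(),'sz',np.linalg.norm(pc[0]-pc[1]),np.linalg.norm(pc[1]-pc[2]))
print('hub',hub,'knob',knob,np.linalg.norm(knob-hub),'plate',A,B,np.linalg.norm(A-B))
for n,d in (('plate',A-B),('palL',pc[0]-pc[1]),('palR',pc[3]-pc[2])):print(n,np.arctan2(d[1],d[0]))
d=A-B; th=np.arctan2(d[1],d[0]); ex=np.array([np.cos(th),np.sin(th)]); ey=np.array([-ex[1],ex[0]])
print('A in mount',(A-hub)@ex,(A-hub)@ey,'B',(B-hub)@ex,(B-hub)@ey)
front=(pc[0]+pc[3])/2;rear=(pc[1]+pc[2])/2
print('front,rear in mount',(front-hub)@ex,(front-hub)@ey,(rear-hub)@ex,(rear-hub)@ey,'rear world',rear)
k=knob-hub;print('lever',np.arctan2(k@ey,k@ex))
print('squeegee',[onz(a,*p,.02).round(3) for p in ((332,40),(350,110),(467,75),(460,3))],'jar',onz(a,542,45,.085))
E
```

```text
pallet [[0.4132, 0.047], [0.4181, 0.1508], [0.4948, 0.1475], [0.491, 0.0413]] sz 0.10387167272764111 0.07675972599874145
hub [ 0.44945221 -0.04362953] knob [ 0.51871911 -0.07198585] 0.074846400622492 plate [ 0.39832055 -0.06348246] [0.40878067 0.17550295] 0.23921421489282926
plate -1.6145372682962649
palL -1.618050990510773
palR -1.6060260428459685
A in mount 0.022069776038681304 -0.05021464978973924 B -0.21714443885414797 -0.050214649789739225
front,rear in mount -0.08780699137790446 -0.0012116215090373613 -0.19289893954612664 -0.001481571088011439 rear world [0.45640695 0.14914969]
lever 1.2259729625092897
squeegee [array([0.251, 0.177, 0.02 ]), array([0.346, 0.175, 0.02 ]), array([0.35 , 0.342, 0.02 ]), array([0.26 , 0.348, 0.02 ])] jar [0.34033356 0.39924054 0.085     ]
```

```bash
python3 - <<'E'
from h import *
for t in ([.523,-.078,.11],[.523,-.078,.045]): print(totool(t).round(2))
a=load('w2')
for p in ((300,165),(315,205),(280,300),(227,224)): print(ond(a,*p).round(4))
E
```

```text
[ 22.12 -14.73  18.3 ]
[ 28.62 -14.71  18.29]
[ 4.034e-01  7.880e-02 -2.000e-04]
[0.4626 0.0856 0.0362]
[0.3733 0.1107 0.3991]
[ 0.4482 -0.0486  0.0478]
```

```bash
python3 -m creep '{"delta_pos":[[0,-2,3],[1,-5,6],[3,-8,9],[6,-11,13],[10,-13.5,16.5],[14,-14.7,18.3],[18,-14.7,18.3],[21,-14.7,18.3],[21,-14.7,18.3],[21,-14.7,18.3]],"dr":[[0,0,0],[0,0,0],[0.09,0,0],[0.09,0,0],[0.09,0,0],[0.09,0,0],[0.09,0,0],[0.09,0,0],[0.09,0,0],[0.09,0,0]]}' 0.1
python3 - <<'E'
from h import *
a=cap('wrist','w3'); print(manip.get_state()['position'])
cv2.imwrite('pics/c3.png',cv2.resize(a['pixels'][120:320,170:470],None,fx=2.5,fy=2.5))
print(totool([.523,-.078,.047]))
E
```

```text
clock: 2.2
position: [0.5226, -0.0693, 0.121]
ee_rot: [0.694, 0.136, 0.694, -0.136]
contact_force: [0.2, 0.7, -0.0]
width: 0.0471
[ 0.52365153 -0.06958612  0.12223586]
[ 7.5237235  -0.80818464  0.23864049]
```

View pics/c3.png

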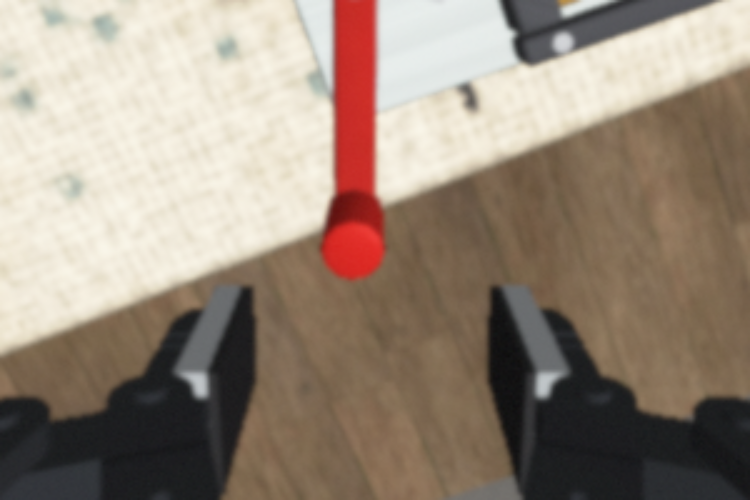

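```bash
python3 - <<'E'
from h import *
a=load('w3')
k=onz(a,170+352/2.5,120+250/2.5,.074); print(k, ond(a,311,220)); s=manip.get_state();print(s['position'],s['qd'].round(3))
print(totool([k[0],k[1],.047]).round(2))
hub=np.array([.4495,-.0475]);d=k[:2]-hub;print(np.linalg.norm(d),np.arctan2(d[1],d[0]))
q=s['ee_rot'];M=R.from_quat([q[1],q[2],q[3],q[0]]).as_matrix();print(M.round(3),np.arctan2(M[1,2],M[0,2]))
E
```

```text
[ 0.52207419 -0.07417     0.074     ] [ 0.52245545 -0.07420822  0.07303575]
[ 0.52365153 -0.06958612  0.12223586] [-0.001 -0.022 -0.023 -0.    -0.004 -0.001]
[ 7.52 -0.49  0.01]
0.07731947671061876 -0.35216680676538786
[[ 0.002  0.377  0.926]
 [-0.     0.926 -0.377]
 [-1.     0.001  0.002]] -0.386116677987029
```

```bash
python3 -m creep '{"delta_pos":[[2,-0.5,0],[4,-0.5,0],[6,-0.5,0],[7.5,-0.5,0],[7.5,-0.5,0],[7.5,-0.5,0]],"dr":[[0,0,0],[0,0,0],[0,0,0],[0,0,0],[0,0,0],[0,0,0]]}' 0.1
python3 -m creep '{"delta_pos":[[0,0,0],[0,0,0],[0,0,0],[0,0,0]],"dr":[[0,0,0],[0,0,0],[0,0,0],[0,0,0]]}' -0.46 20
python3 - <<'E'
from h import *
s=manip.get_state();q=s['ee_rot'];M=R.from_quat([q[1],q[2],q[3],q[0]]).as_matrix()
th=-1.6145; hub=np.array([.4495,-.0475]);yaw=np.arctan2(M[1,2],M[0,2]);print(s['position'],yaw,s['width'],s['contact_force'])
d=np.array([.5221,-.0742])-hub;k0=np.arctan2(d[1],d[0])
for f in np.arange(.13,1.44,.13):
    a=k0-f; p=hub+.078*np.array([np.cos(a),np.sin(a)]); t=totool([*p,s['position'][2]]); print(round(f,2),'lever',round(a-th,3),t.round(2))
E
```

```text
clock: 2.85
position: [0.5222, -0.0746, 0.0478]
ee_rot: [0.695, 0.136, 0.693, -0.136]
contact_force: [0.5, 0.1, 1.3]
width: 0.047
clock: 3.25
position: [0.5208, -0.0746, 0.0462]
ee_rot: [0.694, 0.136, 0.694, -0.136]
contact_force: [-0.0, 0.1, 0.3]
width: 0.0232
[ 0.52084181 -0.07459562  0.04621478] -0.3867993266868542 0.023213295157698408 [-0.0277666   0.08361056  0.297961  ]
0.13 lever 1.132 [-0.   -0.93  0.14]
0.26 lever 1.002 [-0.   -1.93 -0.03]
0.39 lever 0.872 [-0.   -2.9  -0.32]
0.52 lever 0.742 [-0.   -3.82 -0.73]
0.65 lever 0.612 [-0.   -4.69 -1.26]
0.78 lever 0.482 [-0.   -5.47 -1.9 ]
0.91 lever 0.352 [-0.   -6.17 -2.63]
1.04 lever 0.222 [-0.   -6.77 -3.45]
1.17 lever 0.092 [-0.   -7.25 -4.34]
1.3 lever -0.038 [-0.01 -7.62 -5.29]
1.43 lever -0.168 [-0.01 -7.86 -6.27]
```

```bash
python3 -m creep '{"delta_pos":[[0,-0.9,0.1],[0,-1.9,0],[0,-2.9,-0.3],[0,-3.8,-0.7],[0,-4.7,-1.25],[0,-5.5,-1.9],[0,-6.2,-2.6],[0,-6.8,-3.4],[0,-7.3,-4.3],[0,-7.65,-5.3]],"dr":[[0.13,0,0],[0.26,0,0],[0.39,0,0],[0.52,0,0],[0.65,0,0],[0.78,0,0],[0.91,0,0],[1.04,0,0],[1.17,0,0],[1.28,0,0]]}'
python3 -m creep '{"delta_pos":[[0,0,0],[0,0,0],[0,0,0]],"dr":[[0,0,0],[0,0,0],[0,0,0]]}'
python3 - <<'E'
from h import *
s=manip.get_state();q=s['ee_rot'];M=R.from_quat([q[1],q[2],q[3],q[0]]).as_matrix()
yaw=np.arctan2(M[1,2],M[0,2]);p=s['position'];d=p[:2]-np.array([.4495,-.0475])
print(p,yaw,'lever est',np.arctan2(d[1],d[0])+1.6145,np.linalg.norm(d),s['contact_force'])
E
```

```text
clock: 4.25
position: [0.4443, -0.126, 0.0461]
ee_rot: [0.475, 0.526, 0.473, -0.524]
contact_force: [21.0, 6.7, -7.8]
width: 0.0232
clock: 4.55
position: [0.4449, -0.126, 0.0464]
ee_rot: [0.477, 0.525, 0.474, -0.523]
contact_force: [5.2, 0.2, -0.8]
width: 0.0232
[ 0.44494332 -0.12595979  0.04635004] -1.6673762112527453 lever est -0.014307818116455318 0.07859199355150631 [ 5.19280303  0.2278931  -0.8313336 ]
```

```bash
python3 -m creep '{"delta_pos":[[0,0.2,0],[0,0.2,0],[-3,0.2,0],[-6,0,0],[-9,0,-2],[-11,0,-6],[-11,-0.5,-10],[-11,-1,-14.5],[-11,-1.3,-19],[-11,-1.6,-23]],"dr":[[0,0,0],[0,0,0],[0,0,0],[0,0,0],[0,0,0],[-0.05,0,0],[-0.05,0,0],[-0.05,0,0],[-0.05,0,0],[-0.05,0,0]]}' 0.1
python3 -m creep '{"delta_pos":[[0,0,-4],[0,0,-8],[0,0,-10],[0,0,-10],[0,0,-10]],"dr":[[0,0,0],[0,0,0],[0,0,0],[0,0,0],[0,0,0]]}' -1
python3 - <<'E'
from h import *
a=cap('wrist','w4'); s=manip.get_state();q=s['ee_rot'];M=R.from_quat([q[1],q[2],q[3],q[0]]).as_matrix();print(s['position'],np.arctan2(M[1,2],M[0,2]))
E
```

```text
clock: 5.55
position: [0.4475, 0.1068, 0.1557]
ee_rot: [-0.488, -0.511, -0.489, 0.512]
contact_force: [0.8, 0.7, 0.2]
width: 0.0472
clock: 6.05
position: [0.4525, 0.2045, 0.1554]
ee_rot: [-0.489, -0.51, -0.489, 0.512]
contact_force: [1.0, -0.0, -1.0]
width: 0.0001
[0.45263235 0.20402739 0.15543748] -1.6165388688880902
```

View pics/w4.png

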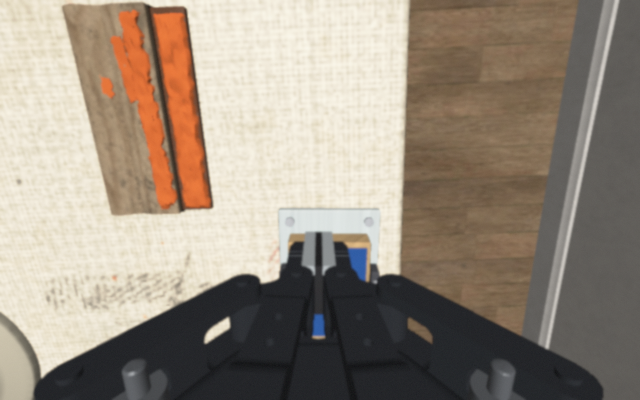

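The plate's rear edge is at v=208 (u 279–379), the pallet's rear face starts at v≈235, and its blue top at v≈247. Next I'll locate the rear face and the tool's offset from the centreline.

```bash
python3 - <<'E'
from h import *
a=load('w4')
print('plate rear',onz(a,279,208.5,.01),onz(a,379,208.5,.01))
print('rear bottom',onz(a,300,234.5,.01),onz(a,360,234.5,.01),'rear top if v=241',onz(a,360,242,.036),onz(a,360,247,.036))
for v in (230,234,238,242,246,250): print(v,ond(a,358,v).round(4))
E
```

```text
plate rear [0.41070336 0.17863387 0.01      ] [0.51064016 0.17430458 0.01      ]
rear bottom [0.42999251 0.14958965 0.01      ] [0.49149991 0.14694668 0.01      ] rear top if v=241 [0.48815876 0.15091727 0.036     ] [0.48812512 0.14576308 0.036     ]
230 [0.4896 0.1517 0.0092]
234 [0.4889 0.1496 0.0146]
238 [0.4879 0.1491 0.023 ]
242 [0.4867 0.1492 0.0322]
246 [0.4864 0.1463 0.0349]
250 [0.4863 0.1426 0.0357]
```

```bash
python3 -m creep '{"delta_pos":[[3,0.9,0],[7,0.9,0],[11,0.9,0],[13.5,0.9,0],[13.5,0.9,1.5],[13.5,0.9,3],[13.5,0.9,4],[13.5,0.9,4.5],[13.5,0.9,5],[13.5,0.9,5.5]],"dr":[[0,0,0],[0,0,0],[0,0,0],[0,0,0],[0,0,0],[0,0,0],[0,0,0],[0,0,0],[0,0,0],[0,0,0]]}'
python3 -m creep '{"delta_pos":[[0,0,0.3],[0,0,0.6],[0,0,0.9],[0,0,0.9],[0,0,0.9]],"dr":[[0,0,0],[0,0,0],[0,0,0],[0,0,0],[0,0,0]]}'
python3 -c "
from h import *
s=manip.get_state();print(s['position'],s['contact_force'])"
```

```text
clock: 7.1
position: [0.4614, 0.1503, 0.0222]
ee_rot: [0.488, 0.513, 0.488, -0.51]
contact_force: [1.4, 5.5, 3.9]
width: -0.0003
clock: 7.6
position: [0.4596, 0.1404, 0.0207]
ee_rot: [-0.489, -0.511, -0.488, 0.511]
contact_force: [1.3, 2.7, 2.2]
width: -0.0002
[0.45957973 0.140433   0.02069748] [1.31965477 2.66149111 2.20359318]
```

```bash
python3 -m creep '{"delta_pos":[[0,0,0.2],[0,0,0.4],[0,0,0.4],[0,0,0.4]],"dr":[[0,0,0],[0,0,0],[0,0,0],[0,0,0]]}'
python3 -m creep '{"delta_pos":[[0,0,0.2],[0,0,0.3],[0,0,0.3],[0,0,0.3]],"dr":[[0,0,0],[0,0,0],[0,0,0],[0,0,0]]}'
python3 -m creep '{"delta_pos":[[0,0,0.2],[0,0,0.3],[0,0,0.3],[0,0,0.3]],"dr":[[0,0,0],[0,0,0],[0,0,0],[0,0,0]]}'
```

```text
clock: 8.0
position: [0.459, 0.1365, 0.0207]
ee_rot: [-0.488, -0.511, -0.488, 0.512]
contact_force: [0.4, 3.4, 2.0]
width: 0.0001
clock: 8.4
position: [0.4591, 0.1348, 0.0207]
ee_rot: [0.487, 0.512, 0.489, -0.511]
contact_force: [0.1, 7.5, 0.9]
width: 0.0002
clock: 8.8
position: [0.459, 0.1322, 0.0207]
ee_rot: [0.487, 0.513, 0.489, -0.511]
contact_force: [0.8, 9.5, 1.3]
width: -0.0003
```

```bash
python3 -m creep '{"delta_pos":[[0,0,0.2],[0,0,0.3],[0,0,0.3],[0,0,0.3]],"dr":[[0,0,0],[0,0,0],[0,0,0],[0,0,0]]}'
python3 -m creep '{"delta_pos":[[0,0,-0.15],[0,0,-0.3],[0,0,-0.45],[0,0,-0.6],[0,0,-0.75],[0,0,-0.9],[0,0,-1.1],[0,0,-1.4],[0,0,-2.5],[0,0,-4]],"dr":[[0,0,0],[0,0,0],[0,0,0],[0,0,0],[0,0,0],[0,0,0],[0,0,0],[0,0,0],[0,0,0],[0,0,0]]}'
python3 -m creep '{"delta_pos":[[-3,0,-3],[-7,0,-5],[-11,0,-5],[-14,0,-5],[-16,0,-3],[-18,0,0],[-18,0,4],[-18,0,8],[-18,0,8],[-18,0,8]],"dr":[[0,0,0],[0,0,0],[0,0,0],[0,0,0],[0,0,0],[0,0,0],[0,0,0],[0,0,0],[0,0,0],[0,0,0]]}'
python3 - <<'E'
from h import *
a=cap('wrist','w5'); print(manip.get_state()['position'])
cv2.imwrite('pics/c5.png',a['pixels'])
E
```

```text
clock: 9.2
position: [0.459, 0.1295, 0.0207]
ee_rot: [0.487, 0.513, 0.489, -0.511]
contact_force: [0.2, 10.8, 0.8]
width: 0.0001
clock: 10.2
position: [0.4605, 0.1677, 0.0207]
ee_rot: [-0.488, -0.511, -0.488, 0.512]
contact_force: [-0.6, -0.7, -1.3]
width: -0.0003
clock: 11.2
position: [0.4569, 0.0876, 0.2008]
ee_rot: [0.488, 0.512, 0.488, -0.512]
contact_force: [-0.3, 1.5, 0.5]
width: -0.0
[0.4569444  0.08826464 0.20075777]
```

View pics/c5.png

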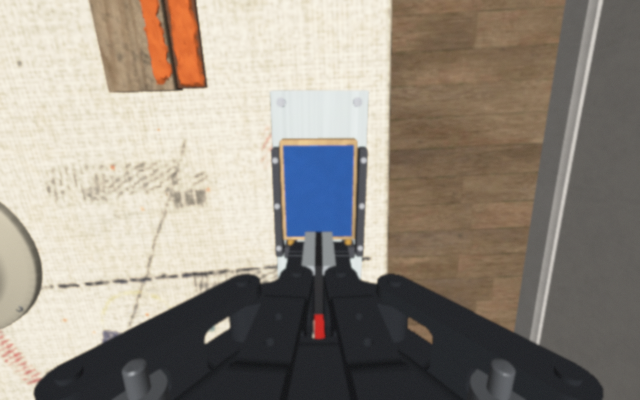

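The pallet's front lies at the gold plungers (290,243)/(347,243). Its rear edge at v=139 is about 9 mm behind the rail ends at v=147, so it rests at first touch. The lever is in line at (320,326), so it's still open. Next I'll go back to the knob.

```bash
python3 -m creep '{"delta_pos":[[0,-0.2,4],[1,-0.2,8],[2,-0.2,12.5],[4,-0.2,17],[6,-0.2,20],[8,-0.2,21.4],[8,-0.2,21.4],[8,-0.2,21.4]],"dr":[[0,0,0],[0,0,0],[0,0,0],[0,0,0],[0,0,0],[0,0,0],[0,0,0],[0,0,0]]}' 0.1
python3 - <<'E'
from h import *
a=cap('wrist','w6'); print(manip.get_state()['position'])
c=a['pixels'][100:300,170:470];cv2.imwrite('pics/c6.png',cv2.resize(c,None,fx=2.5,fy=2.5))
p=a['pixels'].astype(int);m=((p[:,:,2]>150)&(p[:,:,1]<70)&(p[:,:,0]<70)&(abs(a['depth']-a['depth'])<1)).astype(np.uint8)
n,l,st,ce=cv2.connectedComponentsWithStats(m);i=1+np.argmax(st[1:,4]);print(st[i],ce[i])
print(totool([.445,-.126,.0465]))
E
```

```text
clock: 12.05
position: [0.4455, -0.1247, 0.1207]
ee_rot: [0.488, 0.511, 0.489, -0.511]
contact_force: [0.2, 0.3, 0.0]
width: 0.047
[ 0.44587691 -0.12466601  0.12126348]
[ 310  112   24  112 1722] [321.48664344 168.71196283]
[ 7.47621065 -0.08504601  0.14251191]
```

View pics/c6.png

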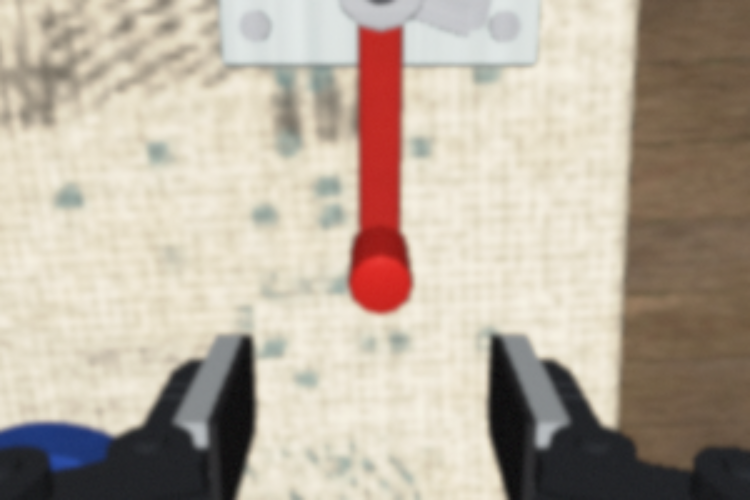

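```bash
python3 -m creep '{"delta_pos":[[2,-0.1,0.1],[4,-0.1,0.1],[6,-0.1,0.1],[7.5,-0.1,0.1],[7.5,-0.1,0.1]],"dr":[[0,0,0],[0,0,0],[0,0,0],[0,0,0],[0,0,0]]}' 0.1
python3 -m creep '{"delta_pos":[[0,0,0],[0,0,0],[0,0,0],[0,0,0]],"dr":[[0,0,0],[0,0,0],[0,0,0],[0,0,0]]}' -0.48 40
python3 - <<'E'
from h import *
a=load('w6');k=onz(a,170+380/2.5,100+283/2.5,.074);k1=np.array([.5221,-.0742])
s=manip.get_state();q=s['ee_rot'];M=R.from_quat([q[1],q[2],q[3],q[0]]).as_matrix()
th=-1.6145;print('knob',k,'pos',s['position'],s['contact_force'],s['width'],np.arctan2(M[1,2],M[0,2]))
hub=k[:2]-.078*np.array([np.cos(th),np.sin(th)]);print('hub',hub,np.linalg.norm(k1-hub),s['qpos'])
for f in np.r_[np.arange(0,1.5,.13),1.571,1.62]:
    w=th+f; p=hub+.078*np.array([np.cos(w),np.sin(w)]); print(round(f,2),totool([*p,s['position'][2]]).round(2))
E
```

```text
clock: 12.6
position: [0.4438, -0.1251, 0.0454]
ee_rot: [-0.488, -0.511, -0.49, 0.511]
contact_force: [-0.5, -0.0, -0.6]
width: 0.0472
clock: 13.0
position: [0.4456, -0.1272, 0.0468]
ee_rot: [0.489, 0.512, 0.487, -0.511]
contact_force: [2.4, 0.1, 1.7]
width: 0.0221
knob [ 0.44705376 -0.12174948  0.074     ] pos [ 0.4455863  -0.12721915  0.04684576] [2.38397941 0.06432098 1.72012757] 0.022084356610993096 -1.6169675797335
hub [ 0.45046157 -0.04382396] 0.07781239529021042 [-4.28924183e-01  2.98410994e-01  2.00788589e+00  8.21194770e-04
  8.31780925e-01 -3.83306295e-01]
0.0 [ 0.    0.12 -0.55]
0.13 [ 0.    1.13 -0.62]
0.26 [ 0.01  2.13 -0.82]
0.39 [ 0.01  3.09 -1.15]
0.52 [ 0.01  3.99 -1.59]
0.65 [ 0.02  4.84 -2.16]
0.78 [ 0.02  5.6  -2.82]
0.91 [ 0.02  6.27 -3.58]
1.04 [ 0.02  6.84 -4.42]
1.17 [ 0.02  7.29 -5.33]
1.3 [ 0.02  7.62 -6.29]
1.43 [ 0.02  7.83 -7.28]
1.57 [ 0.02  7.9  -8.37]
1.62 [ 0.02  7.89 -8.76]
```

```bash
python3 -m creep '{"delta_pos":[[0,0.1,-0.4],[0,0.6,-0.5],[0,1.1,-0.6],[0,1.6,-0.7],[0,2.1,-0.8],[0,2.6,-0.95],[0,3.1,-1.15],[0,3.55,-1.35],[0,4,-1.6],[0,4,-1.6]],"dr":[[0,0,0],[-0.06,0,0],[-0.13,0,0],[-0.2,0,0],[-0.26,0,0],[-0.33,0,0],[-0.39,0,0],[-0.46,0,0],[-0.52,0,0],[-0.52,0,0]]}'
cat > arc.py <<'E'
from h import *
s=manip.get_state();q=s['ee_rot'];M=R.from_quat([q[1],q[2],q[3],q[0]]).as_matrix()
th=-1.6145;hub=np.array([.4505,-.045]);d=s['position'][:2]-hub;yaw=np.arctan2(M[1,2],M[0,2])
print(s['position'],s['contact_force'],'lever~',np.arctan2(d[1],d[0])-th,'r',np.linalg.norm(d),'yaw-th',yaw-th,'q6',s['qpos'][5])
for f in np.r_[np.arange(.52,1.5,.1),1.571,1.6,1.64]:
    w=th+f; p=hub+.078*np.array([np.cos(w),np.sin(w)]); print(round(f,2),round(-(f-yaw+th),2),totool([*p,.0468]).round(2))
E
python3 arc.py
```

```text
clock: 14.0
position: [0.4847, -0.1126, 0.0457]
ee_rot: [0.603, 0.368, 0.604, -0.369]
contact_force: [0.5, -0.5, -0.2]
width: 0.0223
[ 0.48469275 -0.11258038  0.04566398] [ 0.47963174 -0.54740519 -0.21121636] lever~ 0.5121052836494242 r 0.07573804431922306 yaw-th 0.5179422745915763 q6 -0.8421864845208746
0.52 -0.0 [-0.11  0.06  0.23]
0.62 -0.1 [-0.11  0.84  0.19]
0.72 -0.2 [-0.11  1.61  0.07]
0.82 -0.3 [-0.12  2.36 -0.13]
0.92 -0.4 [-0.12  3.1  -0.4 ]
1.02 -0.5 [-0.12  3.8  -0.74]
1.12 -0.6 [-0.12  4.46 -1.15]
1.22 -0.7 [-0.12  5.08 -1.62]
1.32 -0.8 [-0.12  5.65 -2.15]
1.42 -0.9 [-0.12  6.16 -2.74]
1.57 -1.05 [-0.12  6.82 -3.71]
1.6 -1.08 [-0.12  6.93 -3.91]
1.64 -1.12 [-0.12  7.07 -4.19]
```

```bash
python3 -m creep '{"delta_pos":[[-0.1,0.4,0.15],[-0.1,0.8,0.15],[-0.1,1.2,0.1],[-0.1,1.6,0.05],[-0.1,2,0],[-0.1,2.4,-0.15],[-0.1,2.75,-0.25],[-0.1,3.1,-0.4],[-0.1,3.45,-0.55],[-0.1,3.8,-0.75]],"dr":[[-0.05,0,0],[-0.1,0,0],[-0.15,0,0],[-0.2,0,0],[-0.25,0,0],[-0.3,0,0],[-0.35,0,0],[-0.4,0,0],[-0.45,0,0],[-0.5,0,0]]}'; python3 arc.py
```

```text
clock: 15.0
position: [0.5126, -0.0903, 0.0465]
ee_rot: [0.675, 0.206, 0.678, -0.209]
contact_force: [-4.3, -6.6, 1.6]
width: 0.0219
[ 0.51264716 -0.09030827  0.04653693] [-4.28110453 -6.59056288  1.63207171] lever~ 0.984543496161676 r 0.07690974048297809 yaw-th 1.0201091341128703 q6 -1.2780498190660796
0.52 0.5 [-0.01 -3.47 -0.84]
0.62 0.4 [-0.01 -2.76 -0.5 ]
0.72 0.3 [-0.02 -2.03 -0.23]
0.82 0.2 [-0.02 -1.28 -0.04]
0.92 0.1 [-0.02 -0.51  0.07]
1.02 0.0 [-0.03  0.27  0.11]
1.12 -0.1 [-0.03  1.05  0.07]
1.22 -0.2 [-0.04  1.82 -0.04]
1.32 -0.3 [-0.04  2.58 -0.23]
1.42 -0.4 [-0.04  3.31 -0.5 ]
1.57 -0.55 [-0.05  4.36 -1.04]
1.6 -0.58 [-0.05  4.55 -1.16]
1.64 -0.62 [-0.05  4.8  -1.34]
```

```bash
python3 -m creep '{"delta_pos":[[0,0.5,0.1],[0,1,0.1],[0,1.5,0],[0,2,-0.1],[0,2.5,-0.2],[0,3,-0.4],[0,3.5,-0.6],[0,4,-0.85],[0,4.4,-1.1],[0,4.6,-1.2]],"dr":[[-0.06,0,0],[-0.12,0,0],[-0.18,0,0],[-0.24,0,0],[-0.3,0,0],[-0.36,0,0],[-0.42,0,0],[-0.49,0,0],[-0.54,0,0],[-0.57,0,0]]}'
python3 -m creep '{"delta_pos":[[0,0.1,0],[0,0.2,0],[0,0.2,0]],"dr":[[0,0,0],[0,0,0],[0,0,0]]}'; python3 arc.py|head -1
```

```text
clock: 16.0
position: [0.5286, -0.0463, 0.0464]
ee_rot: [0.705, 0.007, 0.709, -0.01]
contact_force: [-4.5, -13.9, -0.1]
width: 0.0222
clock: 16.3
position: [0.5286, -0.0463, 0.0463]
ee_rot: [0.705, 0.006, 0.709, -0.011]
contact_force: [-4.3, -14.4, 0.0]
width: 0.0222
[ 0.52863635 -0.04627599  0.04634216] [-4.30433597e+00 -1.44356464e+01  5.41181671e-03] lever~ 1.5981711741137425 r 0.07814676298168703 yaw-th 1.5898413663306235 q6 -1.7519100277627893
```

The force rose at the end and the motion stopped at about 1.57, so the lever is at its stop. I'll let go, lift and check.

```bash
python3 -m creep '{"delta_pos":[[0,-0.3,0],[0,-0.4,0],[0,-0.4,0],[0,-0.4,0],[-4,-0.4,0],[-8,-0.4,0],[-12,-0.4,-2],[-16,-0.4,-4],[-20,4,-7],[-22,8,-9]],"dr":[[0,0,0],[0,0,0],[0,0,0],[0,0,0],[0,0,0],[0,0,0],[0,0,0],[0,0,0],[0,0,0],[0,0,0]]}' 0.1
python3 -m creep '{"delta_pos":[[-1,4,-2],[-2,8,-4],[-2,11,-4],[-2,11,-4],[-2,11,-4]],"dr":[[0,0,0],[0,0,0],[0,0,0],[0,0,0],[0,0,0]]}' -1
python3 - <<'E'
from h import *
a=cap('wrist','w7'); print(manip.get_state()['position'])
cv2.imwrite('pics/c7.png',a['pixels'])
E
```

```text
clock: 17.3
position: [0.4493, 0.0285, 0.2622]
ee_rot: [0.708, 0.011, 0.706, -0.011]
contact_force: [0.5, 1.0, 0.0]
width: 0.0471
clock: 17.8
position: [0.412, 0.1398, 0.2798]
ee_rot: [0.707, 0.009, 0.707, -0.009]
contact_force: [0.2, -0.5, 0.8]
width: -0.0001
[0.41220059 0.13915687 0.27963884]
```

View pics/c7.png

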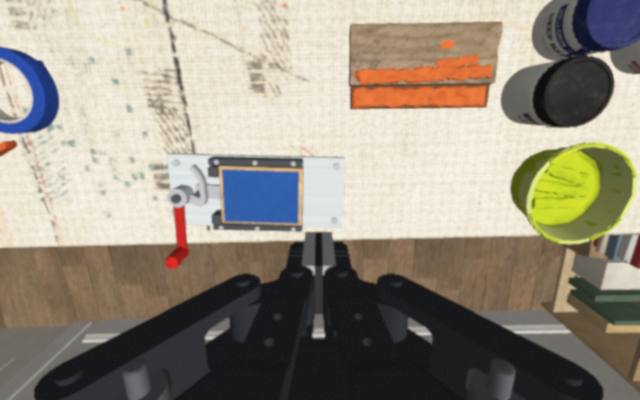

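```bash
python3 - <<'E'
from h import *
a=cap('wrist','w8')
cv2.imwrite('pics/c8.png',cv2.resize(a['pixels'][145:275,160:350],None,fx=4,fy=4,interpolation=cv2.INTER_CUBIC))
E
```

```text
(no output)
```

View pics/c8.png

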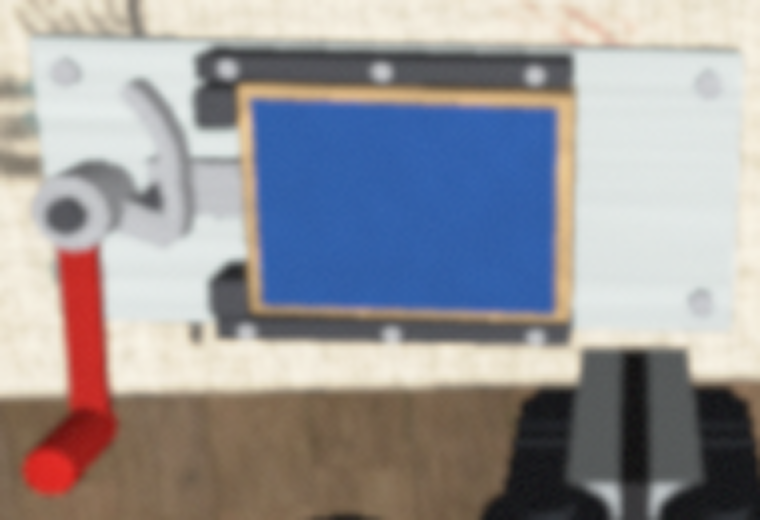

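```bash
python3 - <<'E'
from h import *
a=load('w8')
f=lambda p,z:onz(a,160+(p[0]+.5)/4-.5,145+(p[1]+.5)/4-.5,z)[:2]
ang=lambda d:np.arctan2(d[1],d[0])
hub=f((68,213),.049);knob=f((50,470),.074)
A=f((32,38),.01);B=f((742,50),.01);th=ang(A-B)
pc=[f(p,.036) for p in ((240,87),(574,94),(572,320),(254,312))]
ex=np.array([np.cos(th),np.sin(th)])
print('lever knob',ang(knob-hub)-th,'bar',ang(f((92,405),.044)-f((81,250),.044))-th,'yaw pallet',ang(pc[0]-pc[1])-th,ang(pc[3]-pc[2])-th)
r=(pc[1]+pc[2])/2;rail=(f((572,57),.03)+f((571,342),.03))/2
print('rear-railend x (home 0):',(r-rail)@ex,'th',th)
print(manip.get_state()['contact_force'])
E
```

```text
lever knob 1.5315062135203406 bar 1.5302767790018554 yaw pallet -0.004456054794479636 -0.01067208607806669
rear-railend x (home 0): -0.0007989967518721383 th -1.6129006649086126
[ 0.21508684 -0.08018042  0.73014515]
```

The lever reads about 1.53 rad in the picture, the pallet is within about 1 mm of home and square, and the tool is clear. I'm handing in.

```bash
python3 -c "
from rig import manip
print(manip.get_state()['clock'],manip.sign_off())"
```

```text
the job is handed in; nothing more can be done
17.9 None
```

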